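# Show the tenon of the narrow drawer rail under the magnifier lamp

## Task

Three drawer rails are dry-fitted upright in the cabinet post that is held down on the bench: draw the narrowest one straight up out of its mortise and present its tenon to your colleague, who looks through the magnifier lamp from the far side. Hold the rail tenon down on the robot's side of the lens, the tenon about 14 cm straight out from the middle of the glass, the rail leaned to the same slope as the glass so that its broad face is square to the lens and not askew. Finish still holding it there, steady in the air; leave the other two rails in the post, do not touch the lamp, and leave the other things on the bench where they are.

Things in the scene. Friction and masses are not known exactly. Their poses are not given: they have to be found in the camera images.
- rail_narrow_center (a point): centre of a pale-wood rail standing in the post: board 20 x 40 x 130 mm (thick x wide x long), under it a tenon 10 x 28 x 25 mm hidden in the mortise. The narrowest of the three, about 75 g; lifts out freely, 1 mm of play round the tenon. The point is 65 mm above the shoulder, 65 mm below the top end. Axes: z up the length, y along the width and the post, x square to the broad faces.
- rail_narrow_tenon (a point): the middle of the narrow rail's tenon (12.5 mm below the shoulder, 12.5 mm above the tenon's end), on the rail's centre line, 77.5 mm below the board's centre. Same axes as the rail.
- rail_middle_center (a point): centre of a pale-wood rail standing in the post: board 20 x 56 x 130 mm (thick x wide x long), under it a tenon 10 x 28 x 25 mm hidden in the mortise. Stays in the post. Axes: z up the length, y along the width and the post, x square to the broad faces.
- rail_wide_center (a point): centre of a pale-wood rail standing in the post: board 20 x 72 x 130 mm (thick x wide x long), under it a tenon 10 x 28 x 25 mm hidden in the mortise. Stays in the post. Axes: z up the length, y along the width and the post, x square to the broad faces.
- post: darker wooden cabinet post, 45 x 45 x 440 mm, fixed flat on the bench. Origin: centre of its underside; y along it, z up. Three equal mortises, 30 mm deep, in its top face (z 45 mm) at y -110, 0, +110 mm; the rails stand in them in any order, shoulders on the top face. Steel holdfasts at y -193 and +193 mm arch 105 mm high and out to x +85 mm.
- lens (a point): centre of the glass of a magnifier lamp: white ring 156 mm across, 28 mm thick, on a stem over a round base 176 mm across. About 240 mm above the bench, its top leaning towards the robot. Axes: x along the line of sight, out of the far side towards the colleague's eye (the part belongs on the -x side); y left, z up in the plane of the glass.
- lamp_head (a joint): tilt of the lamp's ring about its stiff knuckle, 90 mm below the lens centre: 0 = lens upright, positive (rad) = its top leans towards the robot.
- chisel: bench chisel lying on the bench on the robot's side of the post, 255 mm long, 29 mm high. Origin under the ferrule; blade along +x.
- try_square: try square lying flat beyond the post: wooden stock 110 x 26 x 18 mm along x (origin under its centre), steel blade 150 mm long along +y.
- mallet: wooden mallet lying flat: head 75 x 130 x 60 mm centred 90 mm along +x from the origin, handle towards -x, 270 mm long in all.
- glue: white glue bottle standing, 62 mm across, 179 mm high with its orange pointed cap. Origin under its centre.
- block_plane: steel block plane, 155 x 48 mm, 50 mm high. Origin under its centre.
- marking_gauge: dark wooden marking gauge: stock 62 x 26 x 56 mm over the origin, beam 200 mm along y.
- offcut: wood offcut, 85 x 45 x 45 mm. Origin under its centre.
Mind the look-alikes: they are no part of the job. Leave any red look-alike of the part that bears rail_narrow_center alone.

How it is judged:
By the outcome, as a careful person would: the job done as asked, in the order asked, and still so for the second after the job is handed in, while the arm keeps its last pose, push and grip.
It also fails if it takes over 42 s, if anything falls off the work surface, if the arm or the gripper's body presses on something with over 40 N, if the wrist force passes 120 N, or if a joint passes its speed limit or range.

## Robot

A 7-joint arm with a two-finger parallel gripper is mounted at the origin on the work surface. World frame = base frame: x ahead of the robot, y to its left, z up, the work surface at z = 0. Lengths are in m, angles in rad, forces in N, time in s.
With the tool pointing down it reaches from about 0.4 to 0.85 m from the base axis. Payload 4.5 kg.
Tool frame: the origin (TCP) lies between the finger pads; the fingertips stand r.finger_overhang ahead of it and the grasp point (between the pads) lies 8 mm behind it (r.finger_overhang is the distance from the TCP to the fingertips, in m); z points along the fingers, x is the direction in which the jaws open and shut, and the axes are right-handed (so a half turn about z gives the same grasp; the last joint's range is limited). The gripper opens to 88 mm and grips with 3 to 60 N. Pads are 18 mm wide; open, the fingers measure 123 mm over their backs; the gripper's body (75 mm by 187 mm) begins 45 mm behind the grasp point.
Start: joints at [1.277, 0.689, -0.195, 1.565, 0.157, 0.902, -0.215], TCP at [0.201, -0.592, 0.25] pointing down, gripper open.
Joint ranges: [-3.01, 3.01], [-0.46, 2.08], [-1.47, 1.51], [0.13, 2.56], [-1, 4.14], [0.04, 2.09], [-2.66, 2.66]. Speed limits (rad/s): [2.57, 2.57, 3.14, 3.14, 3.14, 3.14, 3.14].

## Interface

Orientations are given as a unit quaternion [x, y, z, w].
In Python, from plant import r gives the robot as it stands.
- The arm moves only by the tool move_arm, never from a script. Its argument "targets" is a list that holds one entry, the list of rows, each a list of 7 numbers: the turn, a rotation vector about the world's x, y, z in rad, then the shift along the world's x, y, z in m, then the opening, from 0 (shut) to 1 (fully open). A call has 1 to 5 rows; each row shifts and turns the pose as measured when the row begins; what a row does not reach is not made up. A row lasts 1/10 s, in which the tool goes at most 50 mm and 8.59 degrees, less where a joint would pass 70% of its speed; a pose out of reach is approached as far as the arm can. A call with a gripper value outside its range is refused whole. The fingers move at their own pace and stop on an object; "force" is the grip in N (left out, the last holds). Time passes only in rows, so rows that do not move let the fingers close. It gives the time, the measured TCP pose, the force and the opening at its end, in the units of the state.
- r.get_state(): the state, without advancing time (a new reading comes with each control period).
- r.snapshot(name): name is "scene" or "top" or "wrist"; returns a dict with "frame" (480x640x3 uint8, red, green, blue), "K" (3x3 intrinsics, pixels), "T" (4x4, takes a point from camera to world coordinates). Camera axes: x right, y up, looking along -z (the intrinsics and any distortion apply to the point x, -y, -z); pixel columns grow to the right and rows downward; lengths in m; the calibration is good to about 2 mm. A picture is of the moment at which its call begins. There is no depth.
- r.finish_job(): hands the job in, once; it reports no verdict.
Trained networks look in a picture, given as the dict that the camera call returned (one of the last four; its "shot" number tells which), for a name from the list of things; names that differ only in an ending like _2 or _b are one class to them, and where a whole thing is asked for, a point or a joint stands for the part that bears it (a point fixed in the world has none). Each returns a list of dicts, best first, with "score" (0 to 1); they miss things now and then, are a little off and sometimes report something else, mostly with a low value. They report only what shows in the picture. A call takes as long as a camera call. They do not tell look-alikes from the thing itself.
- r.find_in(picture, query): "centre" ([row, column] in pixels, amid what is visible of it).
The state is a dict: "clock": time; "q": joint angles; "qd": joint speeds; "joint_torque": joint torques, N m; "tool_pos": TCP position; "eef_rot": TCP orientation; "contact_force": force on the tool from outside, world axes, zero at the start; "moment": the same for the moment, N m; "opening": opening from 0.0 (shut) to 1.0 (fully open).
Only numpy, scipy, OpenCV 4.12 (cv2) and the standard library are available. Lean on these libraries where they do the work, as an engineer would, in place of code of your own. Each camera call takes 0.05 s, during which the arm holds its last target. There are 200 camera calls.

## Working session

There is one attempt and no reset: what is moved stays moved. The work goes in short steps, Python scripts to look and compute and a tool call to move; the robot and the scene stay as the last step left them, time stands still between calls to the robot, and variables do not carry over. Pictures are saved under pics/ and viewed, about 8 in all and at most 12, crops included, and the job is handed in when it is done.

Besides the shell and the picture viewer there is one more tool, called after "Emit:" in YAML: its name, and indented under it one key for each argument. move_arm: Moves the arm, as the interface text tells. Its arguments: {"type":"object","properties":{"targets":{"type":"array","items":{"type":"array","items":{"type":"array","items":{"type":"number"}}}},"force":{"type":"number"}},"required":["targets"]}

```bash
mkdir -p pics
cat > h.py <<'E'
import numpy as np, cv2
from plant import r
def save(s,n,crop=None,sc=1):
    f=s["frame"][:,:,::-1]
    if crop: a,b,c,d=crop; f=f[a:b,c:d]
    cv2.imwrite(f"pics/{n}.png",cv2.resize(f,None,fx=sc,fy=sc,interpolation=cv2.INTER_CUBIC))
def ray(s,rc):
    K=s["K"];T=s["T"];d=np.linalg.inv(K)@[rc[1],rc[0],1];d=np.array([d[0],-d[1],-d[2]])
    d=T[:3,:3]@d; return T[:3,3],d/np.linalg.norm(d)
def onz(s,rc,z):
    o,d=ray(s,rc); return o+d*(z-o[2])/d[2]
def proj(s,p):
    T=s["T"];c=T[:3,:3].T@(np.array(p)-T[:3,3]);c=np.array([c[0],-c[1],-c[2]]);u=s["K"]@c;return u[1]/u[2],u[0]/u[2]
def tri(obs):
    A=np.zeros((3,3));b=np.zeros(3)
    for s,rc in obs:
        o,d=ray(s,rc);M=np.eye(3)-np.outer(d,d);A+=M;b+=M@o
    return np.linalg.solve(A,b)
E
python3 - <<'E'
from h import *
a=r.snapshot("scene");b=r.snapshot("top")
save(a,"scene1");save(b,"top1")
print([k for k in a], r.finger_overhang)
print(a["K"],a["T"].round(3),b["K"],b["T"].round(3))
for q in ["rail_narrow_center","rail_narrow_tenon","rail_middle_center","rail_wide_center","post","lens","chisel","glue","mallet"]:
    for n,s in(("s",a),("t",b)):
        print(q,n,[(np.round(x["centre"]).tolist(),round(x["score"],2)) for x in r.find_in(s,q)][:4])
st=r.get_state();print(st)
E
```

```text
['frame', 'K', 'T', 'shot'] 0.011
[[460.95797938   0.         314.65849226]
 [  0.         460.95797938 247.22756906]
 [  0.           0.           1.        ]] [[-0.508 -0.486  0.711  1.51 ]
 [ 0.861 -0.297  0.413  0.574]
 [ 0.011  0.822  0.57   0.924]
 [ 0.     0.     0.     1.   ]] [[436.20480753   0.         321.19475009]
 [  0.         436.20480753 236.90851544]
 [  0.           0.           1.        ]] [[ 1.10e-02  9.86e-01 -1.66e-01  3.63e-01]
 [-1.00e+00  9.00e-03 -1.20e-02 -1.00e-03]
 [-1.00e-02  1.66e-01  9.86e-01  1.37e+00]
 [ 0.00e+00  0.00e+00  0.00e+00  1.00e+00]]
rail_narrow_center s [([307.0, 393.0], 0.96), ([270.0, 381.0], 0.85)]
rail_narrow_center t [([225.0, 226.0], 0.67), ([264.0, 255.0], 0.64)]
rail_narrow_tenon s [([308.0, 389.0], 0.83), ([201.0, 252.0], 0.58)]
rail_narrow_tenon t [([265.0, 252.0], 0.65), ([311.0, 482.0], 0.57), ([227.0, 230.0], 0.48)]
rail_middle_center s [([284.0, 411.0], 0.96)]
rail_middle_center t [([257.0, 215.0], 0.51)]
rail_wide_center s [([254.0, 351.0], 0.66)]
rail_wide_center t [([250.0, 152.0], 0.63), ([272.0, 289.0], 0.57), ([274.0,
[... 506 characters left out ...]
array([ 1.27679149,  0.68907329, -0.19458724,  1.56527153,  0.15733144,
        0.90250492, -0.2150976 ]), 'qd': array([ 1.04169205e-03, -9.27088804e-04,  1.50148795e-03, -3.75120177e-05,
       -1.75702135e-03, -1.55136000e-04,  1.52851858e-04]), 'joint_torque': array([ 2.06449822e-04, -5.27491415e+01, -1.26751564e+00, -1.53747225e+01,
       -5.20177593e-02, -8.49153148e-04,  4.91654146e-05]), 'tool_pos': array([ 0.20125198, -0.59175377,  0.2497667 ]), 'eef_rot': array([ 8.13017458e-01, -5.82239305e-01,  4.74780979e-05,  4.58524101e-05]), 'contact_force': array([-0.20261638,  0.04166256,  0.5882762 ]), 'moment': array([-0.00161043,  0.03338199, -0.00792589]), 'opening': 0.9971983309447285}
```

View pics/scene1.png

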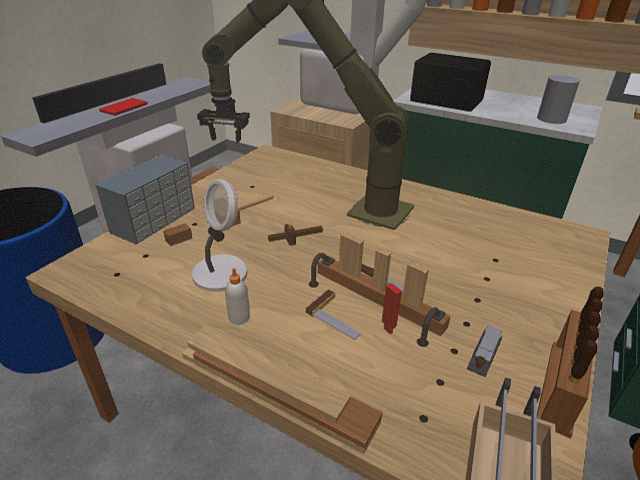

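View pics/top1.png

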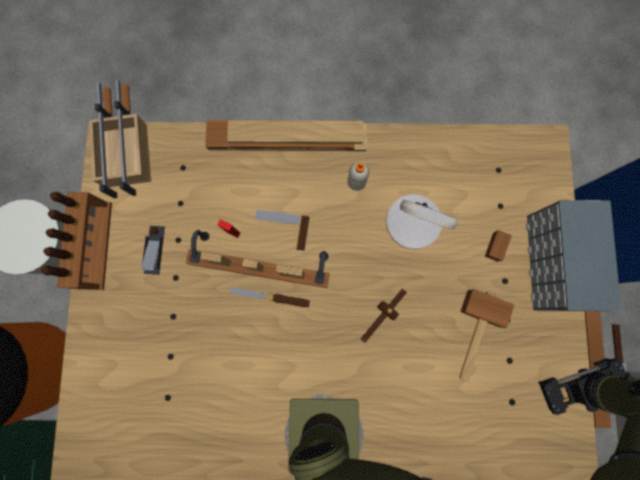

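The scene view shows three pale rails at about (row 254, col 351), (270, 381) and (284, 415). The red look-alike stands at (307, 393). In the top view the rails are at about (259, 211), (264, 253) and (270, 290), red is at (227, 229), and the lens ring is near (214, 427). By width, the narrowest looks like the middle one at scene (270, 381). I'll check that in a close crop.

Run:
```python
from h import *
a=r.snapshot("scene");b=r.snapshot("top")
np.save("a.npy",a,allow_pickle=True);np.save("b.npy",b,allow_pickle=True)
f=lambda s,c,k:cv2.resize(s["frame"][c[0]:c[1],c[2]:c[3],::-1],None,fx=k,fy=k,interpolation=cv2.INTER_CUBIC)
im=np.zeros((600,800,3),np.uint8)
x=f(a,(228,310,310,425),4);im[:x.shape[0],:x.shape[1]]=x
x=f(a,(170,290,185,270),4)[:328,:];im[:x.shape[0],460:460+x.shape[1]]=x
x=f(b,(242,292,180,340),5);im[335:335+x.shape[0],:x.shape[1]]=x
cv2.imwrite("pics/c1.png",im)
# rough positions
for n,rc,z in(("railA",(254,351),.11),("railB",(270,381),.11),("railC",(284,415),.11),("red",(307,393),.08)):print(n,onz(a,rc,z).round(3))
for n,rc in(("A",(270,290)),("B",(264,253)),("C",(258,211))):print(n,onz(b,rc,.175).round(3))
print("post ends",onz(b,(262,187),.02),onz(b,(281,329),.02))
print("lens tri",tri([(a,(201,221)),(b,(214,427))]))
print("base",onz(a,(271,220),.01),onz(b,(222,414),.01))
```

```text
railA [0.468 0.097 0.11 ]
railB [0.494 0.207 0.11 ]
railC [0.503 0.315 0.11 ]
red [0.591 0.289 0.08 ]
A [0.472 0.098 0.175]
B [0.487 0.2   0.175]
C [0.503 0.317 0.175]
post ends [0.50749374 0.43270529 0.02      ] [ 0.45288966 -0.01053078  0.02      ]
lens tri [ 0.61519905 -0.26480037  0.25685719]
base [ 0.64492389 -0.2804154   0.01      ] [ 0.64299484 -0.27887813  0.01      ]
```

View pics/c1.png

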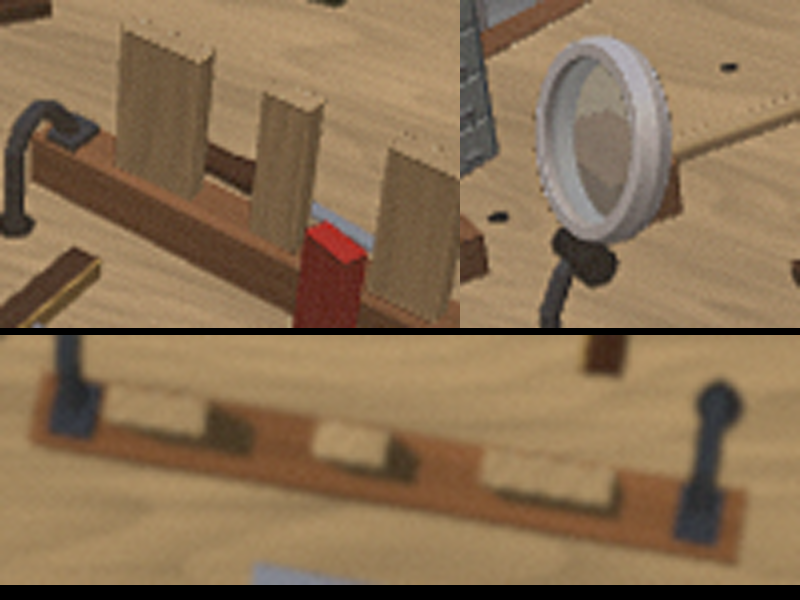

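The crop confirms that the middle rail (scene 270, 381) is the narrowest. Its neighbours are wider, and the red block is a separate piece in front. Next I'll move to a viewpoint on the robot's side of the lens so I can measure it closely on the way.

Emit:
move_arm:
  targets:
    - [[0,0,0.12,0.02,0.036,0.02,1],[0,0,0.12,0.02,0.036,0.02,1],[0,0,0.12,0.02,0.036,0.02,1],[0,0,0.12,0.02,0.036,0.02,1],[0,0,0.12,0.02,0.036,0.02,1]]

```text
clock: 1.6
tool_pos: [0.2974, -0.4099, 0.3491]
eef_rot: [0.95, -0.311, -0.003, 0.002]
contact_force: [0.6, -0.9, -0.5]
opening: 0.999
```

Emit:
move_arm:
  targets:
    - [[0,0,0.12,0.02,0.036,0.02,1],[0,0,0.12,0.02,0.036,0.02,1],[-0.05,-0.12,0,0.02,0.036,0.02,1],[-0.05,-0.12,0,0.02,0.036,0.02,1],[-0.05,-0.12,0,0.02,0.036,0.02,1]]

```text
clock: 2.1
tool_pos: [0.4052, -0.222, 0.4549]
eef_rot: [0.962, -0.184, 0.197, 0.042]
contact_force: [1.5, -0.1, -0.5]
opening: 0.997
```

Run:
```python
from h import *
from scipy.spatial.transform import Rotation as R
st=r.get_state();print(st["tool_pos"],R.from_quat(st["eef_rot"]).as_matrix().round(3),st["q"].round(2),st["clock"])
w=r.snapshot("wrist");save(w,"w1");np.save("w1.npy",w,allow_pickle=True)
Tt=np.eye(4);Tt[:3,:3]=R.from_quat(st["eef_rot"]).as_matrix();Tt[:3,3]=st["tool_pos"]
print((np.linalg.inv(Tt)@w["T"]).round(3),w["T"].round(3),w["K"])
print(proj(w,[.615,-.265,.245]))
```

```text
[ 0.40517568 -0.22201488  0.45492955] [[ 0.855 -0.37   0.363]
 [-0.337 -0.929 -0.154]
 [ 0.394  0.009 -0.919]] [ 0.96  0.09 -0.61  1.99  0.1   0.68 -0.08] 2.1
[[ 1.     0.     0.    -0.   ]
 [ 0.    -0.965 -0.262 -0.068]
 [ 0.     0.262 -0.965 -0.135]
 [ 0.     0.     0.     1.   ]] [[ 0.855  0.452 -0.253  0.381]
 [-0.337  0.856  0.391 -0.138]
 [ 0.394 -0.249  0.885  0.578]
 [ 0.     0.     0.     1.   ]] [[408.50712342   0.         314.6327693 ]
 [  0.         408.50712342 240.8812177 ]
 [  0.           0.           1.        ]]
(np.float64(159.43830732510122), np.float64(427.3518566325617))
```

View pics/w1.png

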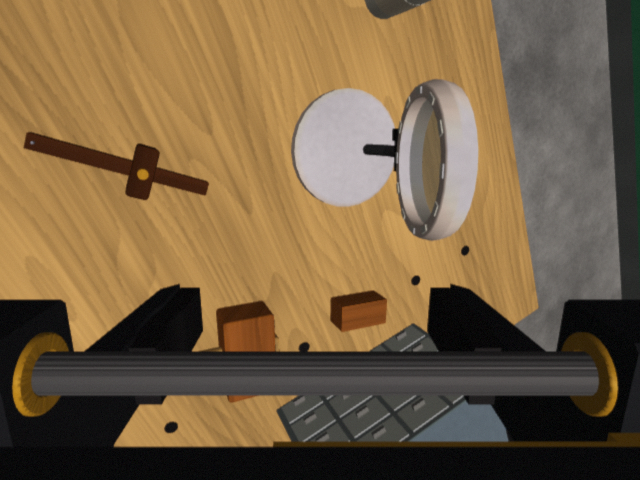

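The wrist view shows the lamp ring clearly, at cols 397–478 and rows 79–240, with the base at (147, 345). I'll fit the ring's pose to its silhouettes in the wrist and scene pictures.

```bash
cat > fit.py <<'E'
from h import *
from scipy.optimize import least_squares
TH=np.linspace(0,2*np.pi,48,endpoint=False);U=np.c_[np.sin(TH),np.cos(TH)] # row,col
def mask(s,c,smax=45,vmin=100):
    hsv=cv2.cvtColor(s["frame"],cv2.COLOR_RGB2HSV);m=((hsv[...,1]<smax)&(hsv[...,2]>vmin)).astype(np.uint8)
    k=np.zeros_like(m);k[c[0]:c[1],c[2]:c[3]]=m[c[0]:c[1],c[2]:c[3]]
    n,l,stt,_=cv2.connectedComponentsWithStats(k);i=1+np.argmax(stt[1:,4]);return l==i
def sup(m):
    p=np.argwhere(m);return (p@U.T).max(0)+0.5
def lensR(yaw,t):
    c,s=np.cos(yaw),np.sin(yaw);x=np.array([c*np.cos(t),s*np.cos(t),np.sin(t)]);y=np.array([-s,c,0]);return np.c_[x,y,np.cross(x,y)]
def model(s,p,r1=.078,h=.014):
    Rm=lensR(p[3],p[4]);a=np.linspace(0,2*np.pi,90)
    q=np.vstack([np.c_[0*a+d,r1*np.cos(a),r1*np.sin(a)] for d in(-h,h)])@Rm.T+p[:3]
    c=(q-s["T"][:3,3])@s["T"][:3,:3];f=s["K"][0,0];K=s["K"]
    uv=np.c_[K[1,2]+f*c[:,1]/c[:,2],K[0,2]-f*c[:,0]/c[:,2]];return uv
def ld(n): return np.load(n,allow_pickle=True).item()
E
cat > fit1.py <<'E'
from fit import *
a,b,w=ld("a.npy"),ld("b.npy"),ld("w1.npy")
obs=[]
for s,c in((w,(70,250,397,490)),(a,(174,235,200,243))):
    m=mask(s,c);p=np.argwhere(m);print(p.min(0),p.max(0),m.sum());obs.append((s,sup(m)))
f=lambda p,o=obs:np.concatenate([((model(s,p)@U.T).max(0)-h) for s,h in o])
for o in (obs,obs[:1],obs[1:]):
    x=least_squares(f,[.615,-.265,.245,-.33,.3],args=(o,),loss="soft_l1");e=x.fun
    print(x.x.round(4),"rms",np.sqrt((f(x.x,o)**2).reshape(-1,48).mean(1)).round(2))
    if o is obs: X=x.x;print(f(X,o).reshape(-1,48).round(1))
uv=model(b,X);print("top",uv.min(0),uv.max(0))
print("base",onz(w,(147,345),.01))
E
python3 fit1.py
```

```text
[ 81 429] [238 477] 4597
[179 204] [229 237] 971
[ 0.6321 -0.275   0.2452 -0.2882  0.5964] rms [4.92 4.28]
[[-6.4 -3.9  0.6  4.1  6.4  8.3  9.3  9.3  9.2  8.4  6.4  3.8  1.1  1.6
   2.   2.2  2.2  2.2  2.1  2.   1.9  1.8  1.8  1.9  4.5  0.8  0.5  0.6
   0.7  0.9  1.2  1.4  1.6  1.4  1.   0.5  3.   5.9  7.3  8.3  9.   9.1
   8.5  7.5  5.6  3.1 -0.5 -4.5]
 [ 0.3 -0.1 -0.9 -1.4 -1.7 -1.3 -0.3  0.5  1.1  1.9  2.8  3.1  3.5  3.5
   3.8  5.   6.1  7.1  8.3  8.7  9.3  9.6  9.5  9.1  8.7  6.9  5.4  4.2
   3.2  2.2  1.7  0.9  0.5  0.1 -0.4 -0.6 -0.6 -1.4 -1.9 -1.7 -1.1 -0.5
   0.2  0.1  0.2  0.6  0.8  0.5]]
[ 0.6456 -0.2822  0.2236 -0.2912  0.5536] rms [3.04]
[ 0.5647 -0.3228  0.2054 -0.3542  0.3441] rms [0.39]
top [191.20891828 400.21039319] [226.76811636 461.44432435]
base [ 0.64317833 -0.27517288  0.01      ]
```

Run:
```python
from fit import *
a,b,w=ld("a.npy"),ld("b.npy"),ld("w1.npy")
for s,rr,cc in((w,120,range(394,420,2)),(w,230,range(405,450,3)),(a,205,range(200,243,2)),(a,range(174,236,2),222)):
    print(s["frame"][rr,cc].tolist() if not isinstance(rr,int) else s["frame"][rr,list(cc)].tolist())
im=np.zeros((500,800,3),np.uint8)
x=cv2.resize(w["frame"][65:250,380:490,::-1],None,fx=2.7,fy=2.7,interpolation=cv2.INTER_CUBIC);im[:x.shape[0],:x.shape[1]]=x
x=cv2.resize(a["frame"][172:242,195:250,::-1],None,fx=7,fy=7,interpolation=cv2.INTER_CUBIC);im[:x.shape[0],320:320+x.shape[1]]=x
cv2.imwrite("pics/c2.png",im)
```

```text
[[192, 148, 87], [185, 143, 82], [185, 143, 84], [175, 141, 94], [72, 64, 58], [131, 118, 109], [183, 172, 159], [186, 173, 160], [186, 173, 162], [184, 169, 156], [184, 167, 155], [123, 114, 107], [112, 106, 100]]
[[204, 159, 93], [187, 145, 88], [69, 64, 59], [137, 133, 133], [71, 65, 58], [69, 63, 59], [66, 63, 62], [128, 122, 113], [85, 76, 70], [139, 124, 114], [149, 134, 123], [154, 138, 127], [155, 140, 128], [163, 148, 136], [176, 158, 147]]
[[161, 135, 103], [158, 131, 98], [146, 136, 131], [136, 128, 122], [124, 123, 119], [147, 145, 142], [153, 151, 146], [129, 113, 100], [128, 116, 99], [129, 113, 100], [127, 113, 96], [131, 118, 103], [130, 115, 100], [131, 114, 98], [149, 143, 135], [165, 153, 146], [166, 155, 149], [159, 148, 144], [118, 111, 109], [173, 144, 108], [167, 138, 105], [167, 140, 102]]
[[160, 133, 101], [169, 140, 107], [170, 146, 116], [173, 171, 178], [176, 172, 178], [146, 136, 127], [144, 135, 130], [122, 114, 103], [149, 141, 121], [150, 136, 121], [148, 136, 120], [143, 131, 115], [132, 116, 101], [135, 119, 103], [131, 115, 99], [134, 114, 100], [129, 114, 101], [132, 117, 103], [130, 115, 98], [128, 112, 98], [134, 117, 103], [129, 114, 99], [113, 101, 87], [109, 99, 89], [111, 103, 91], [147, 135, 132], [149, 140, 135], [101, 94, 91], [101, 89, 83], [113, 95, 72], [51, 48, 43]]
```

View pics/c2.png

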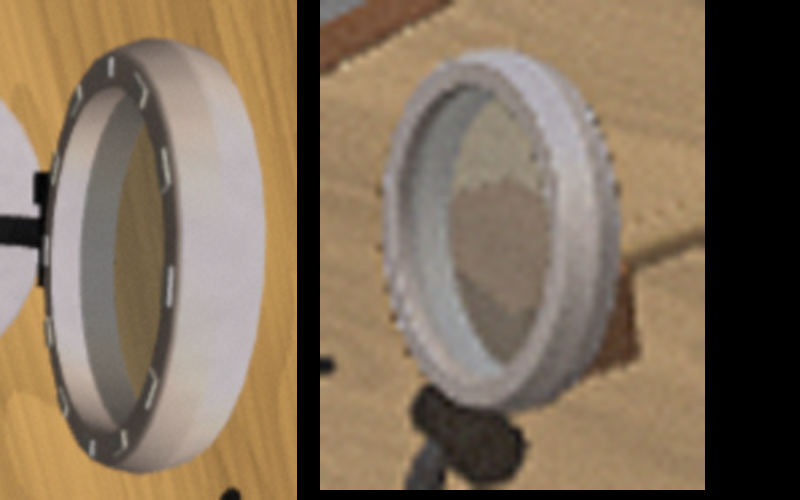

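```bash
sed -i 's/m=mask(s,c)/m=mask(s,c,75 if s is w else 66,45 if s is w else 90)/; s/r.argwhere/r.argwhere/' fit1.py
sed -i 's/^uv=model/for s,o in((w,(380,65,2.7,0)),(a,(195,172,7,320))):\n    if s is w: im=cv2.imread("pics\/c2.png")\n    for u in model(s,X): cv2.circle(im,(int((u[1]-o[0]+.5)*o[2]+o[3]),int((u[0]-o[1]+.5)*o[2])),1,(0,0,255),-1)\ncv2.imwrite("pics\/c3.png",im)\nuv=model/' fit1.py
python3 fit1.py
```

```text
[ 80 397] [239 477] 9455
[179 204] [230 237] 1404
[ 0.6195 -0.2719  0.2402 -0.3555  0.3536] rms [2.45 1.48]
[[-0.2 -0.6 -0.2  0.6  1.4  2.3  3.2  3.6  3.6  3.8  3.8  2.6  2.   3.4
   4.7  5.1  4.9  4.5  4.2  3.6  3.   1.5  0.6 -0.6 -0.  -1.8 -0.7 -0.1
   0.5  1.7  2.   2.4  2.6  2.4  1.5  0.1 -0.9  0.4  1.6  2.2  2.4  2.1
   1.6  1.4  1.1  0.6 -0.3 -0.7]
 [ 1.   0.7  0.9  1.2  1.5  1.6  1.7  1.9  2.3  2.3  2.   1.8  1.9  2.7
   2.5  2.4  2.4  2.6  2.9  2.4  2.3  2.   1.7  1.3  1.6  0.6  0.3  0.1
  -0.2 -0.3 -0.3 -0.2 -0.4 -0.5 -0.6 -0.8 -0.9 -1.2 -0.8 -0.3 -0.  -0.1
   0.1  0.1  0.3  0.2  0.5  0.5]]
[ 0.6298 -0.276   0.2267 -0.3502  0.3202] rms [0.82]
[ 0.5858 -0.3022  0.2204 -0.3626  0.3203] rms [0.22]
top [197.90211864 399.1102853 ] [229.40383703 459.72479475]
base [ 0.64317833 -0.27517288  0.01      ]
```

View pics/c3.png

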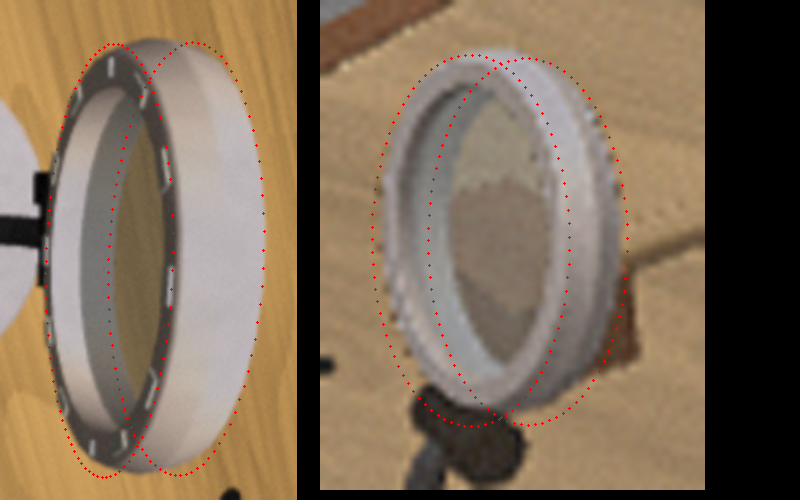

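```bash
python3 - <<'E'
t=open('fit.py').read()
t=t.replace("for d in(-h,h)])","for d,r1 in((-h,p[5]),(-h+p[6],.078),(h-p[6],.078),(h,p[5]))])")
open('fit.py','w').write(t)
t=open('fit1.py').read()
t=t.replace("-.33,.3],","-.33,.3,.073,.007],bounds=([-9,-9,-9,-9,-9,.065,.0],[9,9,9,9,9,.078,.014]),").replace("c3.png","c4.png")
t=t.replace("obs[1:]):","obs[1:]):\n    X0=0").replace("print(f(X,o)","0;print(f(X,o)")
open('fit1.py','w').write(t)
E
python3 fit1.py
```

```text
[ 80 397] [239 477] 9455
[179 204] [230 237] 1404
[ 0.618  -0.2697  0.2437 -0.3501  0.3267  0.0735  0.014 ] rms [0.51 0.59]
[[ 0.8  0.2  0.2  0.2  0.2  0.5  0.6  0.3 -0.2 -0.5  0.7  1.   1.1  0.6
   0.   0.3  0.4  0.3  0.4  0.3  0.4 -0.5 -0.5 -0.9  0.3 -1.4 -0.5 -0.5
  -0.5  0.3  0.2  0.2  0.1 -0.3  0.   0.5  1.2  0.5 -0.1 -0.5 -0.1 -0.1
  -0.3  0.   0.1  0.2 -0.2 -0.1]
 [ 0.8  0.5  0.6  0.7  0.8  0.6  0.5  0.4  0.5  0.4  0.4  0.6  0.8  0.9
   0.  -0.3 -0.3 -0.2  0.2 -0.2 -0.2 -0.3 -0.4 -0.6 -0.  -0.7 -0.8 -0.8
  -1.  -1.1 -1.1 -0.8 -1.  -1.1 -0.9 -0.5 -0.  -0.3 -0.5 -0.5 -0.3 -0.3
  -0.1 -0.1  0.1  0.1  0.3  0.4]]
[ 0.6221 -0.2717  0.2377 -0.3518  0.3179  0.0746  0.0083] rms [0.32]
[ 0.6049 -0.2841  0.2349 -0.3572  0.3214  0.0757  0.0069] rms [0.16]
top [198.9174775  400.07211211] [228.67130281 457.65485367]
base [ 0.64317833 -0.27517288  0.01      ]
```

View pics/c4.png

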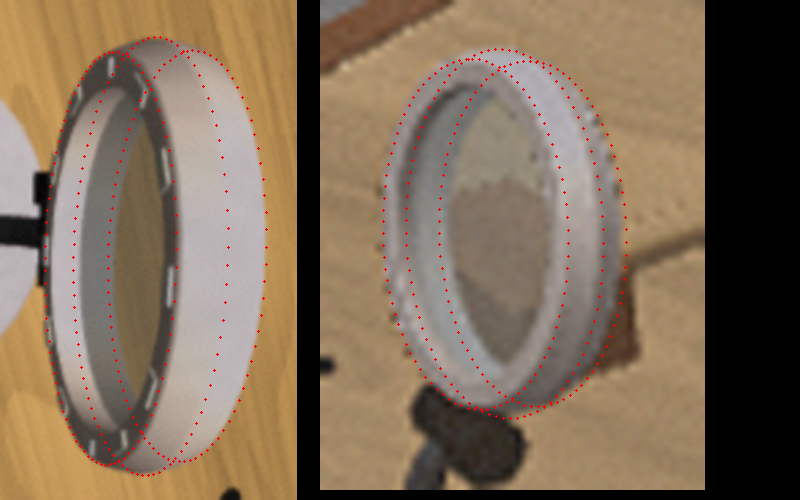

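The model now fits the outlines to within about 0.5 px. The lens centre is about (0.620, -0.270, 0.241), with yaw -0.352 and tilt 0.322. Next I'll go above the narrow rail.

Emit:
move_arm:
  targets:
    - [[0.053,0.124,0,0.008,0.043,-0.01,1],[0.053,0.124,0,0.008,0.043,-0.01,1],[0.053,0.124,0,0.008,0.043,-0.01,1],[0,0,0.085,0.008,0.043,-0.01,1],[0,0,0.085,0.008,0.043,-0.015,1]]

```text
clock: 2.65
tool_pos: [0.4435, -0.0025, 0.4053]
eef_rot: [0.995, -0.104, 0.0, 0.004]
contact_force: [0.5, -0.1, -0.6]
opening: 0.999
```

Emit:
move_arm:
  targets:
    - [[0,0,0.085,0.008,0.043,-0.02,1],[0,0,0,0.008,0.043,-0.02,1],[0,0,0,0.008,0.043,-0.02,1],[0,0,0,0.008,0.04,-0.02,1],[0,0,0,0.008,0.03,-0.015,1]]

```text
clock: 3.15
tool_pos: [0.4853, 0.2047, 0.3064]
eef_rot: [0.998, -0.06, 0.001, 0.005]
contact_force: [0.3, -0.3, 0.6]
opening: 1.001
```

Run:
```python
from h import *
from scipy.spatial.transform import Rotation as R
st=r.get_state();print(st["tool_pos"],R.from_quat(st["eef_rot"]).as_matrix().round(3),st["q"].round(2),st["clock"])
w=r.snapshot("wrist");save(w,"w2",None,1.25);np.save("w2.npy",w,allow_pickle=True)
for q in ["rail_narrow_center","post"]:print(q,[(np.round(x["centre"]).tolist(),round(x["score"],2)) for x in r.find_in(w,q)][:4])
print(proj(w,[.487,.203,.175]))
```

```text
[0.48527774 0.20471598 0.30641322] [[ 0.993 -0.119  0.001]
 [-0.119 -0.993 -0.01 ]
 [ 0.002  0.01  -1.   ]] [-0.05  0.56 -0.71  1.77  0.44  0.98 -1.06] 3.15
rail_narrow_center [([214.0, 319.0], 0.74), ([87.0, 453.0], 0.67)]
post [([162.0, 317.0], 0.76)]
(np.float64(234.7038562743667), np.float64(316.9256498346905))
```

View pics/w2.png

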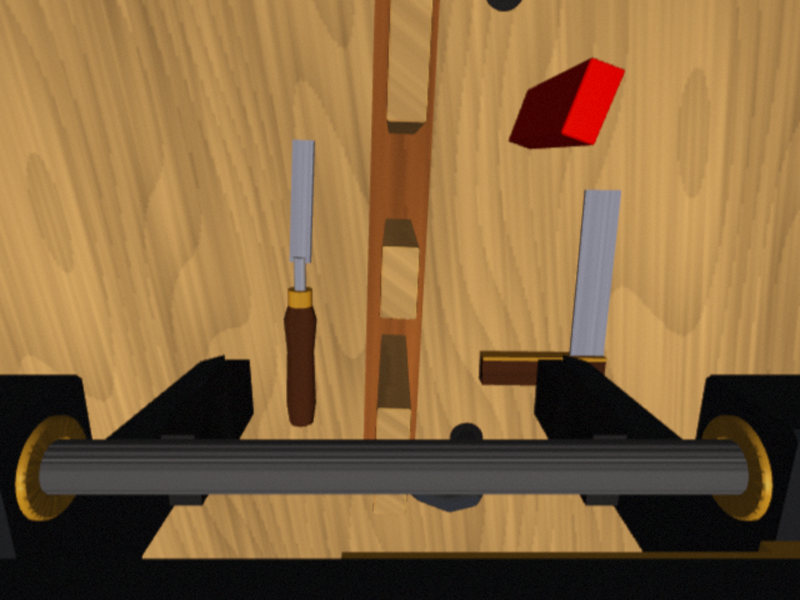

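The rail's end grain spans cols 380–419 and rows 247–318 in the enlarged picture. The red block (col 590, row 105) is clear of the fingers. I'll work out the exact centre and yaw now.

Run:
```python
from fit import *
w=ld("w2.npy");b=ld("b.npy")
C=np.array([onz(w,((y+.0)/1.25,x/1.25),.175) for x,y in((383,247),(419,248),(417.5,318),(380.5,318))])
print(C.round(4),C.mean(0)); 
for i,j in((0,3),(1,2)):d=C[i]-C[j];print(np.linalg.norm(d),np.arctan2(-d[0],d[1]))
P=[onz(w,(y/1.25,x/1.25),.045) for x,y in((377,10),(365,430),(439,10),(414,430))]
d=P[0]-P[1];print("post L",np.arctan2(-d[0],d[1]));d=P[2]-P[3];print("post R (underside?)",np.arctan2(-d[0],d[1]),[p.round(4) for p in P])
```

```text
[[0.4831 0.2288 0.175 ]
 [0.5018 0.226  0.175 ]
 [0.4969 0.1878 0.175 ]
 [0.4769 0.1902 0.175 ]] [0.48968266 0.20822293 0.175     ]
0.039078023307027976 -0.16013823292235743
0.03852462634541663 -0.12740328793027125
post L -0.1603236028838113
post R (underside?) -0.16203683464365787 [array([0.4947, 0.3721, 0.045 ]), array([0.4427, 0.0504, 0.045 ]), array([0.5374, 0.367 , 0.045 ]), array([0.4848, 0.0453, 0.045 ])]
```

Emit:
move_arm:
  targets:
    - [[0.01,0.001,-0.036,0.0045,0.0035,-0.01,1],[0,0,0,0,0,-0.035,1],[0,0,0,0,0,-0.04,1],[0,0,0,0,0,-0.03,1],[0,0,0,0,0,0,1]]

```text
clock: 3.8
tool_pos: [0.4932, 0.1999, 0.1919]
eef_rot: [0.997, -0.083, 0.003, 0.002]
contact_force: [-0.2, -0.8, 0.9]
opening: 1.001
```

Run:
```python
from fit import *
from scipy.spatial.transform import Rotation as R
st=r.get_state();print(st["tool_pos"],R.from_quat(st["eef_rot"]).as_matrix().round(3))
w=r.snapshot("wrist");np.save("w3.npy",w,allow_pickle=True);save(w,"w3",None,1.25)
hsv=cv2.cvtColor(w["frame"],cv2.COLOR_RGB2HSV);print(proj(w,[.4897,.2082,.175]))
```

```text
[0.49317503 0.19985342 0.19185709] [[ 0.986 -0.164  0.006]
 [-0.164 -0.986 -0.004]
 [ 0.007  0.003 -1.   ]]
(np.float64(286.7176075801221), np.float64(302.099501715018))
```

View pics/w3.png

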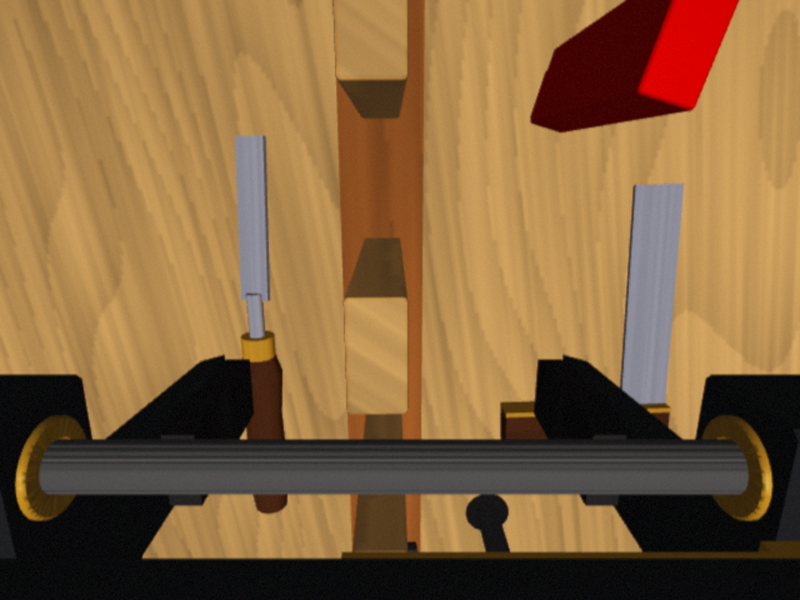

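The rail top is at (row 284, col 301) against a predicted (287, 302), so the position agrees, and its edges are parallel to the tool axes. The TCP drifted about 9 mm in y, so I'll correct that, descend and grip.

Emit:
move_arm:
  targets:
    - [[-0.004,-0.006,0.004,-0.0037,0.0086,0,1],[0,0,0,0,0,-0.025,1],[0,0,0,0,0,-0.022,1],[0,0,0,0,0,0,1],[0,0,0,0,0,0,1]]

```text
clock: 4.35
tool_pos: [0.4957, 0.2134, 0.1558]
eef_rot: [0.997, -0.082, 0.016, -0.002]
contact_force: [0.4, 0.0, -0.4]
opening: 1.003
```

```bash
cat > corr.py <<'E'
from fit import *
import sys
from scipy.spatial.transform import Rotation as R
def corr(p,Rt):
    st=r.get_state();Rc=R.from_quat(st["eef_rot"])
    print("clock",st["clock"],"pos",st["tool_pos"].round(4),"F",st["contact_force"].round(1),"op",round(st["opening"],3),"qd",np.abs(st["qd"]).max().round(3))
    print("turn",(R.from_matrix(Rt)*Rc.inv()).as_rotvec().round(4),"shift",(np.array(p)-st["tool_pos"]).round(4),"q",st["q"].round(2))
def down(yaw):
    c,s=np.cos(yaw),np.sin(yaw);return np.array([[c,s,0],[s,-c,0],[0,0,-1.]])
E
python3 -c "
from corr import *
corr([.4895,.2085,.142],down(-.157))"
```

```text
clock 4.35 pos [0.4957 0.2134 0.1558] F [ 0.4  0.  -0.4] op 1.003 qd 0.01
turn [-0.0022  0.0318  0.0072] shift [-0.0062 -0.0049 -0.0138] q [-0.18  0.75 -0.53  1.93  0.67  0.61 -1.32]
```

Emit:
move_arm:
  targets:
    - [[-0.002,0.032,0.007,-0.006,-0.005,0,1],[0,0,0,0,0,0,1],[0,0,0,0,0,0,1]]

```text
clock: 4.65
tool_pos: [0.4918, 0.2108, 0.161]
eef_rot: [0.997, -0.078, 0.003, -0.003]
contact_force: [-0.1, -0.4, 0.3]
opening: 1.001
```

```bash
python3 -c "
from corr import *
corr([.4895,.2085,.142],down(-.157))"
```

```text
clock 4.65 pos [0.4918 0.2108 0.161 ] F [-0.1 -0.4  0.3] op 1.001 qd 0.02
turn [-0.0045  0.0069 -0.0001] shift [-0.0023 -0.0023 -0.019 ] q [-0.16  0.75 -0.56  1.92  0.64  0.65 -1.28]
```

Emit:
move_arm:
  targets:
    - [[-0.004,0.007,0,-0.002,-0.002,-0.012,1],[0,0,0,0,0,-0.01,1]]

```text
clock: 4.85
tool_pos: [0.4912, 0.2097, 0.1402]
eef_rot: [0.997, -0.079, 0.002, -0.002]
contact_force: [-0.3, 0.1, -0.5]
opening: 0.999
```

```bash
python3 -c "
from corr import *
corr([.4895,.2085,.142],down(-.157))"
```

```text
clock 4.85 pos [0.4912 0.2097 0.1402] F [-0.3  0.1 -0.5] op 0.999 qd 0.239
turn [-0.0029  0.0048  0.0005] shift [-0.0017 -0.0012  0.0018] q [-0.18  0.78 -0.53  1.93  0.67  0.61 -1.3 ]
```

Emit:
move_arm:
  targets:
    - [[-0.003,0.005,0,-0.0017,-0.001,0.002,1],[0,0,0,0,0,0,1]]

```text
clock: 5.05
tool_pos: [0.4883, 0.2082, 0.1404]
eef_rot: [0.997, -0.078, -0.002, 0.001]
contact_force: [-0.4, -0.6, -0.5]
opening: 1.002
```

```bash
python3 -c "
from corr import *
corr([.4895,.2085,.142],down(-.157))"
```

```text
clock 5.05 pos [0.4883 0.2082 0.1404] F [-0.4 -0.6 -0.5] op 1.002 qd 0.018
turn [ 0.0023 -0.0034 -0.0002] shift [0.0012 0.0003 0.0016] q [-0.17  0.78 -0.53  1.93  0.67  0.62 -1.3 ]
```

Emit:
move_arm:
  targets:
    - [[0,0,0,0.001,0,0.001,0.1],[0,0,0,0,0,0,0.1],[0,0,0,0,0,0,0.1],[0,0,0,0,0,0,0.1],[0,0,0,0,0,0,0.1]]
  force: 25

```text
clock: 5.55
tool_pos: [0.4894, 0.2085, 0.1416]
eef_rot: [0.997, -0.078, -0.001, 0.001]
contact_force: [-0.8, -0.4, 0.2]
opening: 0.568
```

```bash
python3 -c "
from corr import *
corr([.4895,.2085,.142],down(-.157))"
```

```text
clock 5.55 pos [0.4894 0.2085 0.1416] F [-0.8 -0.4  0.2] op 0.568 qd 0.002
turn [ 0.0019 -0.0031 -0.0004] shift [ 0.0001 -0.      0.0004] q [-0.17  0.78 -0.53  1.93  0.66  0.62 -1.3 ]
```

Emit:
move_arm:
  targets:
    - [[0,0,0,0,0,0,0.1],[0,0,0,0,0,0,0.1],[0,0,0,0,0,0,0.1],[0,0,0,0,0,0,0.1],[0,0,0,0,0,0,0.1]]
  force: 25

```text
clock: 6.05
tool_pos: [0.4895, 0.2085, 0.1418]
eef_rot: [0.997, -0.078, -0.001, 0.001]
contact_force: [0.3, 1.2, -0.4]
opening: 0.225
```

```bash
python3 -c "
from corr import *
corr([.4895,.2085,.142],down(-.157))"
```

```text
clock 6.05 pos [0.4895 0.2085 0.1418] F [ 0.3  1.2 -0.4] op 0.225 qd 0.001
turn [ 0.0019 -0.0029 -0.0004] shift [ 0.     -0.      0.0002] q [-0.17  0.78 -0.53  1.93  0.66  0.62 -1.3 ]
```

Emit:
move_arm:
  targets:
    - [[0,0,0,0,0,0,0.1],[0,0,0,0,0,0,0.1],[0,0,0,0,0,0.008,0.1]]
  force: 30

```text
clock: 6.35
tool_pos: [0.4889, 0.208, 0.1492]
eef_rot: [0.997, -0.078, -0.002, 0.002]
contact_force: [-0.4, -0.1, -1.4]
opening: 0.223
```

```bash
python3 -c "
from corr import *
corr([.4895,.2085,.162],down(-.157))"
```

```text
clock 6.35 pos [0.4889 0.208  0.1492] F [-0.4 -0.1 -1.4] op 0.223 qd 0.191
turn [ 0.0031 -0.0047 -0.0005] shift [0.0006 0.0005 0.0128] q [-0.16  0.77 -0.55  1.92  0.65  0.64 -1.28]
```

Emit:
move_arm:
  targets:
    - [[0.003,-0.004,0,0.0006,0.0005,0.008,0.1],[0,0,0,0,0,0.008,0.1]]

```text
clock: 6.55
tool_pos: [0.4894, 0.2086, 0.1665]
eef_rot: [0.997, -0.078, -0.0, 0.0]
contact_force: [-0.3, 0.5, -0.6]
opening: 0.23
```

```bash
python3 -c "
from corr import *
corr([.4895,.2085,.182],down(-.157))"
```

```text
clock 6.55 pos [0.4894 0.2086 0.1665] F [-0.3  0.5 -0.6] op 0.23 qd 0.192
turn [-0.     -0.0007 -0.0007] shift [ 0.0001 -0.0001  0.0155] q [-0.15  0.74 -0.57  1.91  0.63  0.67 -1.26]
```

The rail is coming out straight. I'll lift it clear of the neighbouring tops.

Emit:
move_arm:
  targets:
    - [[0,0,0,0,0,0.02,0.1],[0,0,0,0,0,0.04,0.1],[0,0,0,0,0,0.045,0.1],[0,0,0,0,0,0.045,0.1],[0,0,0,0,0,0.035,0.1]]

```text
clock: 7.05
tool_pos: [0.4855, 0.2065, 0.3579]
eef_rot: [0.997, -0.077, -0.004, 0.002]
contact_force: [0.1, -0.1, -1.4]
opening: 0.226
```

```bash
cat >> corr.py <<'E'
L=np.array([.620,-.270,.241]);LR=lensR(-.352,.322);TT=LR*[1,-1,-1]
def tgt(off=.1093,L=L): return L-.14*LR[:,0]+off*LR[:,2]
E
python3 -c "
from corr import *
corr(tgt(),TT);print(tgt())"
```

```text
clock 7.05 pos [0.4855 0.2065 0.3579] F [ 0.1 -0.1 -1.4] op 0.226 qd 0.857
turn [-0.0787 -0.3208 -0.1955] shift [-0.0226 -0.4188 -0.0575] q [-0.03  0.51 -0.74  1.68  0.38  1.11 -1.04]
[ 0.46286959 -0.21228653  0.30037744]
```

Emit:
move_arm:
  targets:
    - [[0,0,0,-0.005,-0.025,0,0.1],[-0.01,-0.04,-0.024,-0.006,-0.035,0,0.1],[-0.01,-0.04,-0.024,-0.006,-0.038,0,0.1],[-0.01,-0.04,-0.024,-0.006,-0.038,0,0.1],[-0.01,-0.04,-0.024,-0.006,-0.038,0,0.1]]

```text
clock: 7.55
tool_pos: [0.4574, 0.0362, 0.3685]
eef_rot: [0.989, -0.121, 0.088, 0.01]
contact_force: [0.4, 0.4, -0.2]
opening: 0.227
```

Emit:
move_arm:
  targets:
    - [[-0.01,-0.04,-0.024,-0.004,-0.038,0,0.1],[-0.01,-0.04,-0.024,-0.004,-0.038,0,0.1],[-0.01,-0.04,-0.024,-0.004,-0.038,-0.01,0.1],[-0.01,-0.04,-0.024,-0.002,-0.035,-0.01,0.1],[0,0,0,0,-0.025,-0.01,0.1]]

```text
clock: 8.05
tool_pos: [0.4385, -0.1455, 0.3428]
eef_rot: [0.97, -0.169, 0.175, 0.028]
contact_force: [-0.4, 0.4, -0.3]
opening: 0.225
```

```bash
python3 -c "
from corr import *
corr(tgt(),TT)"
```

```text
clock 8.05 pos [ 0.4385 -0.1455  0.3428] F [-0.4  0.4 -0.3] op 0.225 qd 0.539
turn [ 0.0074  0.0342 -0.0082] shift [ 0.0243 -0.0668 -0.0424] q [ 0.65  0.25 -0.59  2.18  0.53  0.45 -0.69]
```

Emit:
move_arm:
  targets:
    - [[0.004,0.017,-0.004,0.008,-0.025,-0.015,0.1],[0.004,0.017,-0.004,0.008,-0.025,-0.015,0.1],[0,0,0,0.005,-0.012,-0.01,0.1],[0,0,0,0,0,0,0.1],[0,0,0,0,0,0,0.1]]

```text
clock: 8.55
tool_pos: [0.4568, -0.2123, 0.3029]
eef_rot: [0.971, -0.176, 0.157, 0.03]
contact_force: [0.4, 0.2, -2.0]
opening: 0.225
```

```bash
python3 -c "
from corr import *
corr(tgt(),TT)
a=r.snapshot('scene');b=r.snapshot('top');w=r.snapshot('wrist')
np.save('a5.npy',a,allow_pickle=True);np.save('b5.npy',b,allow_pickle=True);np.save('w5.npy',w,allow_pickle=True)
im=np.zeros((600,800,3),np.uint8)
x=cv2.resize(a['frame'][165:245,195:295,::-1],None,fx=5,fy=5,interpolation=cv2.INTER_CUBIC)[:400,:480];im[:400,:x.shape[1]]=x
x=cv2.resize(a['frame'][220:345,295:460,::-1],None,fx=2,fy=2);im[:x.shape[0],480:480+x.shape[1]]=x[:,:320]
x=cv2.resize(w['frame'][:,:,::-1],None,fx=.5,fy=.5);im[260:500,480:800]=x
x=b['frame'][130:330,160:470,::-1];im[400:600,:310]=x
cv2.imwrite('pics/c5.png',im)"
```

```text
clock 8.55 pos [ 0.4568 -0.2123  0.3029] F [ 0.4  0.2 -2. ] op 0.225 qd 0.004
turn [ 0.0024 -0.0014  0.006 ] shift [ 0.0061  0.     -0.0025] q [ 0.72  0.38 -0.54  2.12  0.59  0.42 -0.62]
```

View pics/c5.png

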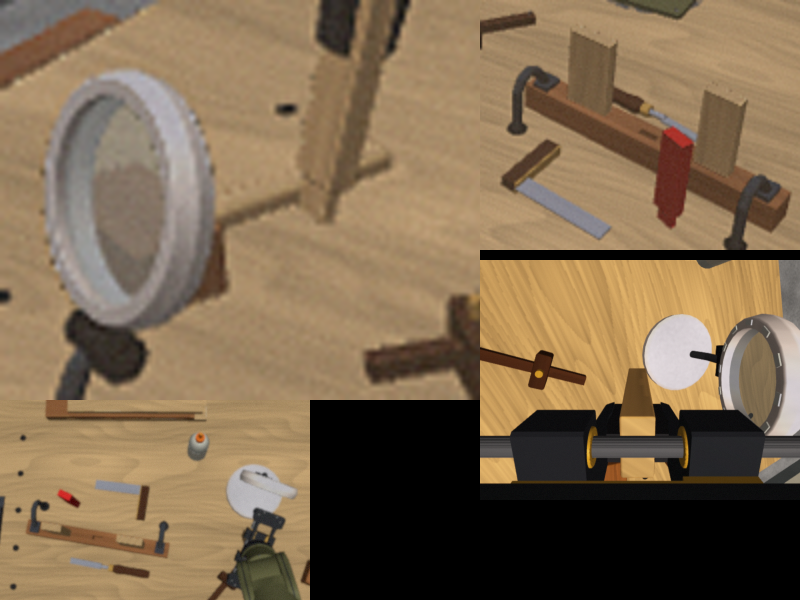

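The rail is held in front of the lens with its tenon visible, and the other two rails still stand in the post. I'll check the projected tenon against the scene picture: it appears at about crop (318, 205), which is scene row 206, col 258.5.

Run:
```python
from corr import *
a=ld("a5.npy");w=ld("w5.npy");st=r.get_state();Rt=R.from_quat(st["eef_rot"]).as_matrix();p=st["tool_pos"]
x0,y0,k=195,165,5
x=cv2.resize(a["frame"][165:245,195:295,::-1],None,fx=8,fy=8,interpolation=cv2.INTER_CUBIC)
def pt(q):
    u=proj(a,p+Rt@np.array(q));return (int((u[1]-195+.5)*8),int((u[0]-165+.5)*8))
c=.0318
for hx,hy,z0,z1 in((.01,.02,c-.065,c+.065),(.005,.014,c+.065,c+.09)):
    for sx in(-1,1):
        for sy in(-1,1):cv2.line(x,pt((sx*hx,sy*hy,z0)),pt((sx*hx,sy*hy,z1)),(0,0,255),1)
    for z in(z0,z1):
        cv2.polylines(x,[np.array([pt((sx*hx,sy*hy,z)) for sx,sy in((-1,-1),(1,-1),(1,1),(-1,1))])],True,(0,0,255),1)
cv2.imwrite("pics/c6.png",x[:600,:800])
# joint lens refit, three pictures of the ring plus the new scene
w1,a0=ld("w1.npy"),ld("a.npy")
```

```text
(no output)
```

View pics/c6.png

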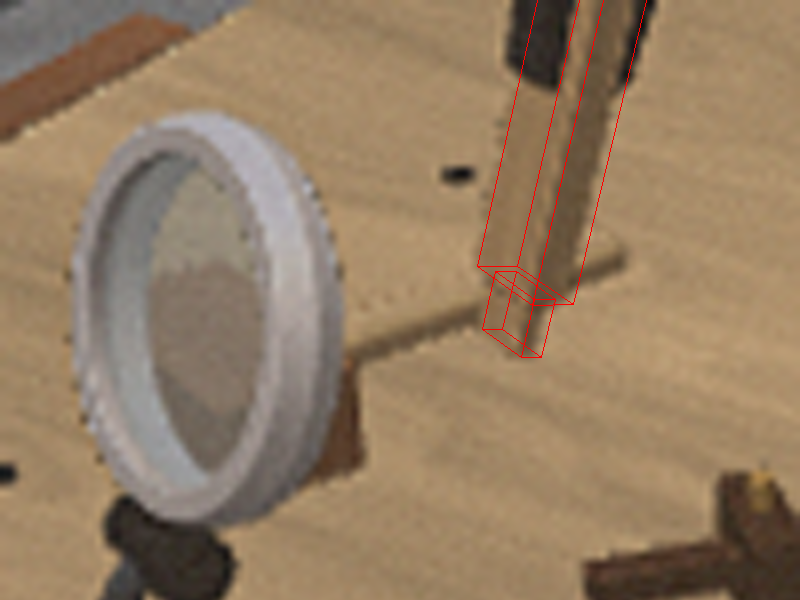

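The overlay matches the held rail and tenon to within a pixel, so there was no slip. One small correction remains.

Emit:
move_arm:
  targets:
    - [[0.002,-0.001,0.006,0.006,0,-0.0025,0.1],[0,0,0,0,0,0,0.1],[0,0,0,0,0,0,0.1]]

```text
clock: 9.0
tool_pos: [0.464, -0.2098, 0.3021]
eef_rot: [0.972, -0.17, 0.159, 0.028]
contact_force: [-0.5, 0.3, -1.4]
opening: 0.229
```

```bash
python3 -c "
from corr import *
corr(tgt(),TT)"
```

```text
clock 9.0 pos [ 0.464  -0.2098  0.3021] F [-0.5  0.3 -1.4] op 0.229 qd 0.008
turn [ 0.0019  0.0025 -0.0055] shift [-0.0011 -0.0025 -0.0017] q [ 0.71  0.39 -0.54  2.12  0.59  0.42 -0.62]
```

Emit:
move_arm:
  targets:
    - [[-0.001,-0.001,0.003,-0.001,-0.002,-0.001,0.1],[0,0,0,0,0,0,0.1],[0,0,0,0,0,0,0.1],[0,0,0,0,0,0,0.1],[0,0,0,0,0,0,0.1]]

```text
clock: 9.5
tool_pos: [0.4628, -0.2118, 0.3011]
eef_rot: [0.972, -0.168, 0.16, 0.029]
contact_force: [0.7, -0.3, -0.2]
opening: 0.224
```

```bash
python3 -c "
from corr import *
corr(tgt(),TT)
st=r.get_state();Q=R.from_quat(st['eef_rot']).as_matrix();t=st['tool_pos']+.1093*Q[:,2]
print('tenon in lens frame',LR.T@(t-L),'face angle deg',np.degrees(np.arccos(Q[:,0]@LR[:,0])))
a=r.snapshot('scene')
for rc in ('lens','rail_middle_center','rail_wide_center'): print(rc,[(np.round(x['centre']).tolist(),round(x['score'],2)) for x in r.find_in(a,rc)][:2])
st2=r.get_state();print('drift',st2['tool_pos']-st['tool_pos'])"
```

```text
clock 9.5 pos [ 0.4628 -0.2118  0.3011] F [ 0.7 -0.3 -0.2] op 0.224 qd 0.003
turn [ 0.0031  0.0036 -0.0091] shift [ 0.0001 -0.0005 -0.0007] q [ 0.72  0.39 -0.54  2.12  0.6   0.41 -0.61]
tenon in lens frame [-0.13951892  0.00057672  0.00074302] face angle deg 0.582361808016332
lens [([205.0, 221.0], 0.8)]
rail_middle_center [([284.0, 414.0], 0.55)]
rail_wide_center [([298.0, 237.0], 0.6), ([254.0, 353.0], 0.56)]
drift [3.32133151e-05 4.37526098e-05 1.04463990e-05]
```

```bash
python3 -c "
from plant import r
print(r.finish_job())"
```

```text
the job is handed in; nothing more can be done
None
```

I drew the narrowest rail (the middle of the three) straight up out of its mortise and carried it to the robot's side of the lens. The job was handed in at about 9.6 s with the rail still held there at 30 N.

**Position:** by my lens fit, the tenon is 139.5 mm straight out from the middle of the glass and less than 1 mm off its axis. This rests on that fit (outlines matched to about 0.5 px) and the roughly 2 mm camera calibration.

**Angle:** the rail leans with the glass, tenon down. Its broad face is within about 0.6° of square to the lens.

**Steadiness:** the arm drifted less than 0.1 mm during the last check. An overlay of the expected rail on the scene picture showed no slip in the grip; the only later moves were corrections of a few millimetres.

**Other things:** the last picture I viewed showed the other two rails still in the post and the lamp undisturbed. The last detections still placed the lamp and both rails where they had been.

**Disagreements:**
- The detector's top hit for the wide rail in that last check was a false one on the glue bottle; its second hit was the rail, in place.
- The lens fits from single views put the centre 1–2 cm apart in depth. I used a centre between the joint fit and the wrist-only fit, which lie within about 7 mm of each other.

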